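# Post the used coffee capsule through the caddy's spring flap

### The arm

A 6-joint arm with a two-finger parallel gripper is mounted at the origin on a cart in front of the work surface, level with it; the furniture and walls round the work are solid. World frame = base frame: x ahead of the robot, y to its left, z up, the work surface at z = 0. Lengths are in mm, angles in rad, forces in N, time in s.
With the tool pointing down it reaches from about 400 to 925 mm from the base axis. Payload 12.5 kg.
Tool frame: the origin (TCP) lies midway between the tips of the shut fingers; the grasp point (between the pads) lies 19 mm behind it; z points along the fingers, y is the line along which they close (so a half turn about z gives the same grasp; the last joint's range is limited). The gripper opens to 95 mm and grips with 3 to 60 N. Pads are 20 mm wide; open, the fingers measure 119 mm over their backs; the gripper's body (75 mm by 180 mm) begins 59 mm behind the grasp point.
Start: joints at [-1.268, 0.491, 1.559, -0, 1.092, -0.106], TCP at [248.467, -573.508, 214.661] pointing down, gripper open.
Joint ranges: [-3.1, 3.1], [-0.84, 2.19], [0.05, 2.79], [-1.13, 4.28], [0.06, 2.93], [-2.69, 2.69]. Speed limits (rad/s): [2.22, 2.22, 2.79, 3.14, 3.14, 3.14].

### API

Orientations are given as [roll, pitch, yaw] about the fixed x, y, z axes, in that order (R = Rz(yaw) Ry(pitch) Rx(roll)).
In Python, from cell import state, viewer, env, models gives the robot as it stands. The module is installed in compiled form; this text tells all that it offers.
- The arm moves only by the tool arm_command, never from a script. Its argument "rows" is a list of rows, each a list of 2 entries, a list of its own where there are three numbers: the shift along the tool's x, y, z normalised to -1 to 1, where 1 is 0.25 m, then the turn about the tool's z normalised to -1 to 1, where 1 is pi rad. A call has exactly 5 rows; each row shifts and turns the commanded pose from where the row before left it, along the tool's axes as they then stand; what a row does not reach is not made up. A row lasts 1/10 s, in which the tool goes at most 50 mm and 8.59 degrees, less where a joint would pass 70% of its speed; a pose out of reach is approached as far as the arm can. A call with a number of a shift or a turn outside -1 to 1 is refused whole. A call with a gripper value outside its range is refused whole. "claw" is the opening, from 0 (shut) to 1 (fully open), set as the call begins (left out, the last holds). The fingers move at their own pace and stop on an object; the grip force is fixed at half the most. Time passes only in rows, so rows that do not move let the fingers close, or fill a call up. It gives the time, the measured TCP pose, the force, the opening and the grip force at its end, in the units of the state.
- state(): the state, without advancing time (a new reading comes with each control period).
- viewer.read_camera(name): name is "scene" or "side" or "wrist"; returns (picture, depth): 420x560x3 uint8, red, green, blue; 420x560 float32, mm along the optical axis (not along the pixel's ray), 0 where there is no reading.
- viewer.get_calibration(name): a dict with "camera_matrix" (3x3 intrinsics, pixels), "world_to_cam" (4x4, takes a point from world to camera coordinates). Camera axes: x right, y up, looking along -z (the intrinsics and any distortion apply to the point x, -y, -z); pixel columns grow to the right and rows downward; lengths in mm; the calibration is good to about 2 mm. A picture is of the moment at which its call begins: read the wrist's pose just before it. get_calibration takes no time and is no camera call; for the wrist camera it gives the pose at the moment of the call.
- env.job_done(): hands the job in; it is judged then, once.
Trained networks look in the newest picture that a camera, given by its name, has taken for a name from the list of things; names that differ only in an ending like _2 or _b are one class to them, and where a whole thing is asked for, a point or a joint stands for the part that bears it (a point fixed in the world has none). Each returns a list of dicts, best first, with "confidence" (0 to 1); they miss things now and then, are a little off and sometimes report something else, mostly with a low value. They report only what shows in the picture. A call takes as long as a camera call.
- models.search_frame(camera, label): "position" ([x, y, z] in mm, in world coordinates, good to about 4 mm: the middle of the surface that is visible of it).
- models.mark_of(camera, label): "position" ([x, y, z] in mm, in world coordinates, good to about 4 mm: a listed point, or the origin of a listed thing).
The state is a dict: "t": time; "joints": joint angles; "qvel": joint speeds; "tau": joint torques, N m; "eef_pos": TCP position; "tcp_rot": TCP orientation; "ft_force": force on the tool from outside, world axes, zero at the start; "moment": the same for the moment, N m; "opening": opening from 0.0 (shut) to 1.0 (fully open); "grip_force": force on a finger pad.
Only numpy, scipy, OpenCV 4.12 (cv2) and the standard library are available. Lean on these libraries where they do the work, as an engineer would, in place of code of your own. Each camera call takes 0.05 s, during which the arm holds its last target. There are 200 camera calls.

### The job

Post the used coffee capsule that stands on the caddy's ledge: push the sloping self-closing flap open with one fingertip and, while that finger holds it well open, push the capsule along the ledge and over its inner edge with the other finger, so that it drops into the caddy. Do not grasp or lift the capsule and do not shove the flap with it; hold the flap until the capsule has dropped to the bottom, then let the flap close by itself. Leave everything else where it stands, the second capsule on the worktop included.

Things in the scene. Friction and masses are not known exactly. Their poses are not given: they have to be found in the camera images.
- caddy: grey fixed caddy, a hollow box 215 x 144 mm in plan (x -95 to 120). Origin on the worktop, below the middle of the ledge's inner edge; x points level from ledge to hinge (the way to push), y left, z up. x -95..0: flat rimless ledge, top at z=100. x 0..100: mouth, 136 wide between cheeks, covered by the sloping flap. Behind it a hood up to z=150. Hollow under the ledge too; inner floor z=5
- caddy_mouth (a point): middle of the ledge's inner edge, on the ledge's top, 100 mm above the caddy's origin; axes as the caddy's. A capsule pushed only to the edge may tip and hang there between edge and finger; it drops for sure when the pushing finger's front goes 10 mm past the edge (fingers then best 60 to 70 mm apart)
- flap (a joint): flap angle, rad: 0 shut (sloping up at 24 degrees from just past the ledge's edge to the hinge); grows as its lower edge swings down and forward into the caddy; 1.15 hangs straight down, stop at 1.17. A spring shuts it when let go; holding it open takes 5 N or less. With a downward finger, tip 8 mm over the ledge, front face at caddy x=85 mm, it opens 0.8 rad and a 60 mm gap lies beyond the ledge
- flap_edge (a point): middle of the free edge of the flap (it moves with it). The flap is a plain metal plate 130 wide, 100 from hinge to free edge, 4 thick (mm). Its hinge line runs along the caddy's y at x=100, z=145 mm in the caddy's frame
- capsule: used coffee capsule, plain aluminium, 16 to 28 g, standing on the ledge, wide side down: flange 37 mm across, 2 mm thick, above it a cone from 29 to 17 mm across, 28 mm tall in all. Origin at the centre of its underside, z up. It starts 45 to 60 mm before the ledge's inner edge, up to 30 mm left or right of the middle
- spare_capsule: a second capsule of the same kind, standing on the worktop beside the caddy; bystander. Origin at the centre of its underside
- salt_shaker: glass salt shaker with rounded metal top, 44 mm across, 90 mm tall, on the worktop beside the caddy; bystander. Origin at the centre of its underside
- mug: two-tone mug with handle, 92 mm across, 93 mm tall, on the left of the worktop; bystander
- honey: glass jar with screw lid, 65 mm across, 100 mm tall, on the left of the worktop; bystander
- teaspoon: teaspoon, 130 mm long, lying flat at the right in front of the sink; bystander
- jam: glass jar with a pale lid, 72 mm across, 102 mm tall, at the right in front of the sink; bystander

How it is judged (in metres and radians):
On the way, in this order (a step that is already met when the one before it is completed fails the run):
1. a finger has pushed the flap open (0.4 rad or more) with the capsule still on the ledge (value of joint flap above 0.4 rad and contact force between the fingers and flap above 0.1 N and z of capsule in the frame of caddy above 0.095 m), for 0.05 s.
2. the capsule has dropped inside the caddy while a finger still holds the flap open (z of capsule in the frame of caddy below 0.065 m and x of capsule in the frame of caddy between -0.09 and 0.116 m and y of capsule in the frame of caddy between -0.068 and 0.068 m and value of joint flap above 0.3 rad and contact force between the fingers and flap above 0.1 N), for 0.05 s.
At the end, for the whole second after the job is handed in: the capsule lies at the bottom of the caddy (its origin inside the walls and less than 65 mm above the worktop) and the flap has shut by itself (within 0.08 rad) (z of capsule in the frame of caddy below 0.065 m and x of capsule in the frame of caddy between -0.09 and 0.116 m and y of capsule in the frame of caddy between -0.068 and 0.068 m and value of joint flap below 0.08 rad); the robot touches nothing.
It fails at once if the capsule is lifted more than 18 mm off the ledge (z of capsule in the frame of caddy above 0.118 m).
It fails at once if the capsule, still on the ledge, is shoved against the flap (more than 1 N) (contact force between capsule and flap above 1 N and z of capsule in the frame of caddy above 0.095 m).
It fails at once if a bystander is moved by more than 20 mm (distance of any of spare_capsule, salt_shaker, mug, honey, teaspoon, jam from where it was at the start of the episode above 0.02 m).
It also fails if it takes over 35 s, if anything falls off the work surface, if the arm or the gripper's body presses on something with over 40 N, if the wrist force passes 120 N, or if a joint passes its speed limit or range.

## Working session

There is one attempt and no reset: what is moved stays moved. The work goes in short steps, Python scripts to look and compute and a tool call to move; the robot and the scene stay as the last step left them, time stands still between calls to the robot, and variables do not carry over. Pictures are saved under pics/ and viewed, at most 10 in all, crops included, and the job is handed in when it is done.

Besides the shell and the picture viewer there is one more tool, called by a JSON object that holds its "fn" and its "kwargs". arm_command: Moves the arm, as the interface text tells. Scaled input: -1 to 1 covers 0.25 m each way for a shift and pi rad each way for a turn. Its arguments: {"type":"object","properties":{"rows":{"type":"array","items":{"type":"array"}},"claw":{"type":"number"}},"required":["rows"]}

```bash
mkdir -p pics; python3 - <<'E'
from cell import state, viewer, models
import cv2
s=state();print(s['t'],s['eef_pos'],s['tcp_rot'],s['opening'])
for c in ['scene','side']:
    p,d=viewer.read_camera(c);cv2.imwrite(f'pics/{c}0.png',p[:,:,::-1])
    for l in ['caddy','caddy_mouth','flap_edge','capsule','spare_capsule','salt_shaker']:
        print(c,l,[([round(float(v)) for v in r['position']],round(r['confidence'],2)) for r in models.mark_of(c,l)][:3])
E
```

```text
0.0 [ 248.38045398 -573.28087858  214.07941008] [-3.14052271e+00 -1.35293082e-04  4.08758652e-01] 1.0020872991920424
scene caddy [([556, 55, -3], 0.89)]
scene caddy_mouth [([558, 56, 99], 0.83)]
scene flap_edge [([564, 59, 110], 0.56)]
scene capsule [([499, 57, 98], 0.46)]
scene spare_capsule [([553, -75, -3], 0.56), ([379, 464, 4], 0.27)]
scene salt_shaker [([574, 177, 0], 0.51)]
side caddy [([553, 53, 0], 0.8)]
side caddy_mouth [([424, -368, -1], 0.63), ([561, 58, 102], 0.62)]
side flap_edge [([564, 52, 103], 0.61)]
side capsule []
side spare_capsule [([558, -70, -2], 0.63)]
side salt_shaker []
```

View pics/scene0.png

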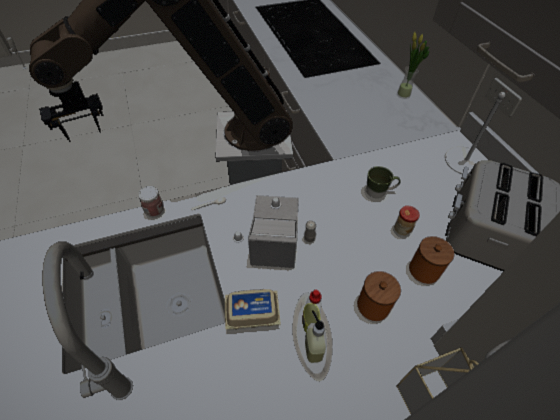

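View pics/side0.png

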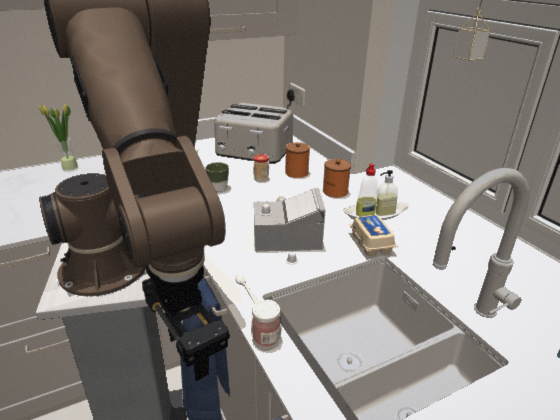

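The caddy is at about px (275,230) in the scene view with the capsule on its ledge at (276,201). The spare capsule is at (238,236) and the shaker at (311,230). Next I'll get the caddy's yaw from the depth image.

```bash
cat > h.py <<'E'
import numpy as np
from cell import viewer
def cloud(c):
    K=viewer.get_calibration(c); p,d=viewer.read_camera(c)
    M=np.array(K['camera_matrix']); W=np.linalg.inv(np.array(K['world_to_cam']))
    v,u=np.mgrid[:420,:560]; d=d.astype(float)
    P=np.stack([(u-M[0,2])/M[0,0]*d,-(v-M[1,2])/M[1,1]*d,-d,np.ones_like(d)],-1)@W.T
    return p,np.where(d[...,None]>0,P[...,:3],np.nan)
E
python3 - <<'E'
from h import *; import cv2
p,P=cloud('scene'); Q=P.reshape(-1,3)
near=(np.hypot(Q[:,0]-565,Q[:,1]-55)<150)
L=Q[near&(abs(Q[:,2]-100)<5)]; print(len(L),cv2.minAreaRect(L[:,:2].astype(np.float32)),np.median(L[:,2]))
A=Q[near&(Q[:,2]>92)&(np.hypot(Q[:,0]-565,Q[:,1]-55)<125)]; print(cv2.minAreaRect(A[:,:2].astype(np.float32)))
C=Q[near&(Q[:,2]>112)&(Q[:,0]<530)&(Q[:,1]<110)&(Q[:,1]>0)]; print('cap',len(C),C.mean(0),C.max(0))
# flap plane
F=Q[near&(Q[:,2]>112)&(Q[:,2]<140)&(Q[:,0]>560)&(abs(Q[:,1]-55)<50)]
c=F.mean(0); n=np.linalg.svd(F-c)[2][2]; n*=np.sign(n[2]); print('flap n',n,'yaw',np.degrees(np.arctan2(-n[1],-n[0])),len(F))
E
```

```text
1009 ((569.936767578125, 55.022369384765625), (143.75889587402344, 218.96327209472656), 81.42608642578125) 99.6199765616567
((570.1019287109375, 55.37565612792969), (143.94070434570312, 219.21426391601562), 81.6407470703125)
cap 52 [504.89630469  61.79784436 122.34029976] [515.59370566  74.40717201 130.68695694]
flap n [-0.08688536  0.01005897  0.99616753] yaw -6.603898905247151 542
```

```bash
cat >> h.py <<'E'
def rows(dp,turn,n,yaw0):
    # world shift dp (mm), world yaw change (rad) over n rows, tool pointing down
    out=[];y=yaw0
    for i in range(n):
        dx,dy,dz=np.array(dp)/n
        out.append([[round((dx*np.cos(y)+dy*np.sin(y))/250,4),round((dx*np.sin(y)-dy*np.cos(y))/250,4),round(-dz/250,4)],round(-turn/n/np.pi,4)]); y+=turn/n
    return out
E
python3 - <<'E'
from h import *
r=rows((257.5,633,0),1.014,15,.409)
for i in range(0,15,5): print(r[i:i+5])
E
```

```text
[[[np.float64(0.1301), np.float64(-0.1276), np.float64(-0.0)], -0.0215], [[np.float64(0.1385), np.float64(-0.1185), np.float64(-0.0)], -0.0215], [[np.float64(0.1461), np.float64(-0.1089), np.float64(-0.0)], -0.0215], [[np.float64(0.1532), np.float64(-0.0987), np.float64(-0.0)], -0.0215], [[np.float64(0.1595), np.float64(-0.0882), np.float64(-0.0)], -0.0215]]
[[[np.float64(0.1651), np.float64(-0.0772), np.float64(-0.0)], -0.0215], [[np.float64(0.1699), np.float64(-0.0659), np.float64(-0.0)], -0.0215], [[np.float64(0.174), np.float64(-0.0542), np.float64(-0.0)], -0.0215], [[np.float64(0.1772), np.float64(-0.0424), np.float64(-0.0)], -0.0215], [[np.float64(0.1797), np.float64(-0.0303), np.float64(-0.0)], -0.0215]]
[[[np.float64(0.1813), np.float64(-0.0181), np.float64(-0.0)], -0.0215], [[np.float64(0.1821), np.float64(-0.0058), np.float64(-0.0)], -0.0215], [[np.float64(0.1821), np.float64(0.0065), np.float64(-0.0)], -0.0215], [[np.float64(0.1813), np.float64(0.0188), np.float64(-0.0)], -0.0215], [[np.float64(0.1796), np.float64(0.031), np.float64(-0.0)], -0.0215]]
```

{"fn": "arm_command", "kwargs": {"rows": [[[0.13, -0.128, 0], -0.0215], [[0.138, -0.118, 0], -0.0215], [[0.146, -0.109, 0], -0.0215], [[0.153, -0.099, 0], -0.0215], [[0.16, -0.088, 0], -0.0215]], "claw": 1}}

```text
t: 1.25
eef_pos: [334.6, -360.9, 214.8]
tcp_rot: [3.141, 0.0, 0.749]
ft_force: [1.5, -0.1, -0.6]
opening: 1.0
grip_force: 0.0
```

{"fn": "arm_command", "kwargs": {"rows": [[[0.165, -0.077, 0], -0.0215], [[0.17, -0.066, 0], -0.0215], [[0.174, -0.054, 0], -0.0215], [[0.177, -0.042, 0], -0.0215], [[0.18, -0.03, 0], -0.0215]]}}

```text
t: 1.75
eef_pos: [420.8, -150.0, 214.9]
tcp_rot: [3.141, 0.0, 1.087]
ft_force: [0.4, -0.6, 0.1]
opening: 1.0
grip_force: 0.0
```

{"fn": "arm_command", "kwargs": {"rows": [[[0.181, -0.018, 0], -0.0215], [[0.182, -0.006, 0], -0.0215], [[0.182, 0.0065, 0], -0.0215], [[0.181, 0.019, 0], -0.0215], [[0.18, 0.031, 0], -0.0215]]}}

```text
t: 2.25
eef_pos: [506.9, 61.1, 214.8]
tcp_rot: [3.141, 0.0, 1.425]
ft_force: [0.2, -1.9, 0.8]
opening: 0.999
grip_force: 0.0
```

```bash
python3 - <<'E'
from h import *; import cv2
from cell import state, models
s=state();print(s['t'],s['eef_pos'],s['tcp_rot'],s['opening'],s['joints'])
p,P=cloud('wrist');cv2.imwrite('pics/w1.png',p[:,:,::-1]); np.save('w1.npy',P)
for l in ['caddy_mouth','flap_edge','capsule']:
    print(l,[([round(float(v)) for v in r['position']],round(r['confidence'],2)) for r in models.mark_of('wrist',l)][:3])
Q=P.reshape(-1,3)
C=Q[(Q[:,2]>123)&(Q[:,2]<135)&(np.hypot(Q[:,0]-502,Q[:,1]-60)<35)]; print('cap',len(C),np.median(C,0) if len(C) else 0,C.min(0),C.max(0))
L=Q[(abs(Q[:,2]-100)<4)&(np.hypot(Q[:,0]-565,Q[:,1]-55)<150)]
print(len(L),cv2.minAreaRect(L[:,:2].astype(np.float32)),np.median(L[:,2]))
E
```

```text
2.25 [506.87734246  61.10460924 214.84422217] [3.14099512e+00 4.32043824e-05 1.42489929e+00] 0.9991514935928213 [-9.39954909e-03  3.28568150e-01  1.83513291e+00 -1.49713837e-04
  9.77305497e-01  1.36581170e-01]
caddy_mouth [([556, 51, 103], 0.56)]
flap_edge [([566, 57, 104], 0.69)]
capsule [([499, 60, 98], 0.81)]
cap 587 [499.09263365  61.85914509 127.2775471 ] [487.90304702  49.7290678  123.00353365] [509.72568258  72.47761752 129.93774621]
16984 ((566.4954833984375, 53.911155700683594), (144.30320739746094, 211.7504119873047), 81.74129486083984) 99.82173433429168
```

View pics/w1.png

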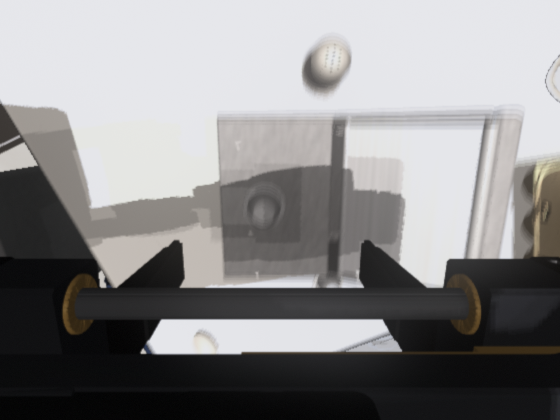

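The wrist view shows the ledge spanning px x 220–335, the capsule at (265,207) and the flap to the right at 345–480. I'll refine the ledge frame from this cloud.

```bash
python3 - <<'E'
from h import *
P=np.load('w1.npy');Q=P.reshape(-1,3);Q=Q[np.isfinite(Q[:,0])]
O=np.array([557.6,57])
for yw in (-8.3,):
    c=np.radians(yw);R=np.array([[np.cos(c),-np.sin(c)],[np.sin(c),np.cos(c)]])
    q=(Q[:,:2]-O)@R; z=Q[:,2]
    for ylo in range(-20,70,15):
        m=(q[:,1]>ylo)&(q[:,1]<ylo+15)&(abs(z-100)<4); x=q[m,0]
        h=x[(x<20)]; 
        mf=(q[:,1]>ylo)&(q[:,1]<ylo+15)&(q[:,0]>20)&(q[:,0]<90)
        f=np.polyfit(q[mf,0],z[mf],1) if mf.sum()>30 else [0,0]
        print(ylo,len(h),h.min().round(1),h.max().round(1),'flap',np.round(f,3), 'x at z=145',round((145-f[1])/(f[0]+1e-9),1))
    for xlo in range(-90,0,20):
        m=(q[:,0]>xlo)&(q[:,0]<xlo+20)&(abs(z-100)<4)
        print('x',xlo,q[m,1].max().round(1))
    m=(z>124)&(z<135)&(abs(q[:,0]+57)<25)&(abs(q[:,1])<30); print('cap',q[m].mean(0),(q[m].min(0)+q[m].max(0))/2)
    m=(z>101)&(z<104)&(abs(q[:,0]+57)<25)&(abs(q[:,1])<30); print('flange',(q[m].min(0)+q[m].max(0))/2,np.ptp(q[m],axis=0))
    print('tcp',(np.array([506.9,61.1])-O)@R)
E
```

```text
-20 1291 -96.4 -1.5 flap [ 0.754 81.838] x at z=145 83.7
-5 1450 -96.3 6.3 flap [ 0.763 81.205] x at z=145 83.6
10 1965 -96.6 6.4 flap [ 0.739 82.857] x at z=145 84.1
25 2019 -96.6 -1.6 flap [ -0.556 172.933] x at z=145 50.3
40 2043 -96.6 6.2 flap [ 0.748 82.235] x at z=145 83.9
55 2254 -96.5 12.4 flap [ 0.545 82.161] x at z=145 115.3
x -90 69.6
x -70 69.6
x -50 69.5
x -30 70.4
x -10 70.4
cap [-58.6808103   -3.87535573] [-58.58045554  -4.07023726]
flange [-5.68691817e+01  2.19609629e-02] [49.6693059  59.94991096]
tcp [-50.76081793  -3.26180366]
```

{"fn": "arm_command", "kwargs": {"rows": [[[0, -0.02, 0.107], 0], [[0, 0, 0.107], 0], [[0, 0, 0.107], 0], [[0, 0, 0.106], 0], [[0, 0, 0], 0]], "claw": 1}}

```text
t: 2.95
eef_pos: [499.8, 58.6, 105.6]
tcp_rot: [-3.137, 0.001, 1.42]
ft_force: [-0.9, 0.0, 0.8]
opening: 1.0
grip_force: 0.0
```

```bash
python3 - <<'E'
from h import *; import cv2
from cell import state
s=state();print(s['t'],s['eef_pos'],s['tcp_rot'],s['opening'],s['ft_force'])
p,_=cloud('side');cv2.imwrite('pics/s2.png',cv2.resize(p[160:280,210:370,::-1],(800,600)))
E
```

```text
2.95 [499.81156931  58.57319365 105.64128308] [-3.13667476e+00  8.60342115e-04  1.41968116e+00] 0.9999475833187816 [-0.93681105  0.00661073  0.77893014]
```

View pics/s2.png

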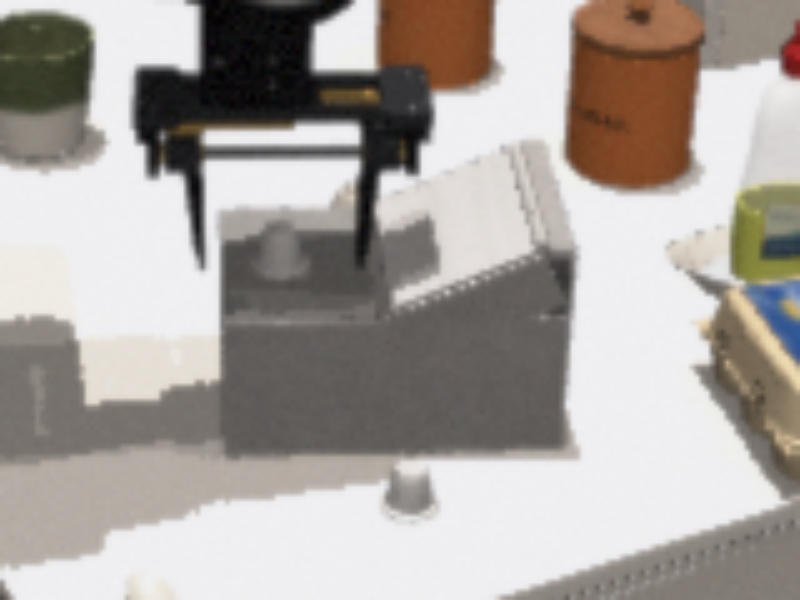

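The fingertips at px (203,265) and (362,265) straddle the capsule at (283,250), with the leading one just before the flap's edge. I'll push along the ledge.

{"fn": "arm_command", "kwargs": {"rows": [[[0, 0.028, -0.01], 0], [[0, 0.028, 0], 0], [[0, 0.028, 0], 0], [[0, 0.028, 0], 0], [[0, 0.028, 0], 0]]}}

```text
t: 3.5
eef_pos: [536.7, 54.6, 110.7]
tcp_rot: [3.141, 0.0, 1.422]
ft_force: [-1.4, 0.1, 0.5]
opening: 1.005
grip_force: 0.4
```

{"fn": "arm_command", "kwargs": {"rows": [[[0, 0.028, 0], 0], [[0, 0.028, 0], 0], [[0, 0.028, 0], 0], [[0, 0.028, 0], 0], [[0, 0, 0], 0]]}}

```text
t: 4.0
eef_pos: [564.7, 50.4, 110.3]
tcp_rot: [3.141, -0.0, 1.422]
ft_force: [-1.2, -1.2, 1.7]
opening: 1.002
grip_force: 0.7
```

```bash
python3 - <<'E'
from h import *; import cv2
from cell import state
s=state();print(s['t'],s['eef_pos'],s['tcp_rot'],s['opening'],s['ft_force'])
O=np.array([557.6,57])
c=np.radians(-8.3);R=np.array([[np.cos(c),-np.sin(c)],[np.sin(c),np.cos(c)]])
print('tcp caddy',(s['eef_pos'][:2]-O)@R+[1.5,2])
p,_=cloud('side');p2,_=cloud('scene')
a=cv2.resize(p[160:280,210:370,::-1],(533,400),interpolation=2);b=cv2.resize(p2[170:290,230:330,::-1],(267,320),interpolation=2)
b=cv2.copyMakeBorder(b,0,80,0,0,0)
cv2.imwrite('pics/s3.png',np.hstack([a,b]))
E
```

```text
4.0 [564.73792158  50.37895214 110.31587496] [ 3.14076575e+00 -2.93557482e-06  1.42182623e+00] 1.0020008672490373 [-1.16745663 -1.24515831  1.74185259]
tcp caddy [ 9.5189468  -3.52129436]
```

View pics/s3.png

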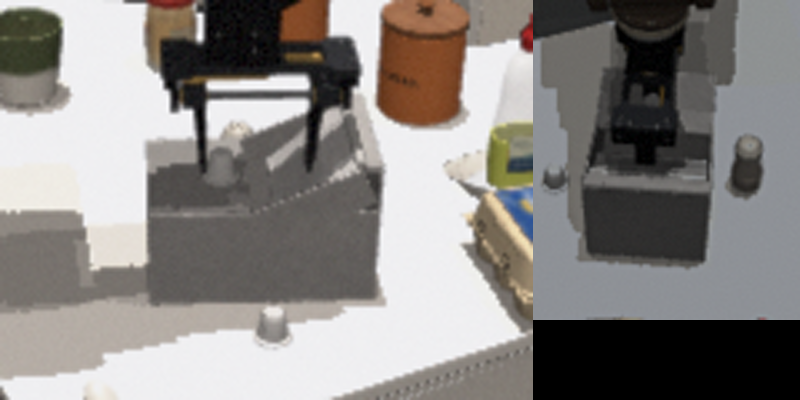

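The flap is open, and the trailing fingertip (203,165) has reached the capsule (222,165), which is still upright on the ledge. I'll go on to the wide-open flap position, then close the fingers while advancing.

{"fn": "arm_command", "kwargs": {"rows": [[[0, 0.024, 0.008], 0], [[0, 0.024, 0], 0], [[0, 0.024, 0], 0], [[0, 0, 0], 0], [[0, 0, 0], 0]]}}

```text
t: 4.6
eef_pos: [581.8, 47.8, 108.4]
tcp_rot: [3.141, 0.0, 1.422]
ft_force: [-1.7, 0.8, 2.1]
opening: 0.999
grip_force: 1.4
```

{"fn": "arm_command", "kwargs": {"rows": [[[0, 0.016, 0], 0], [[0, 0.016, 0], 0], [[0, 0, 0], 0], [[0, 0, 0], 0], [[0, 0, 0], 0]], "claw": 0.83}}

```text
t: 5.1
eef_pos: [590.0, 46.6, 108.8]
tcp_rot: [3.14, -0.0, 1.422]
ft_force: [-1.2, -0.2, 3.4]
opening: 0.829
grip_force: 1.5
```

{"fn": "arm_command", "kwargs": {"rows": [[[0, 0.016, 0], 0], [[0, 0.016, 0], 0], [[0, 0, 0], 0], [[0, 0, 0], 0], [[0, 0, 0], 0]], "claw": 0.66}}

```text
t: 5.6
eef_pos: [597.7, 45.5, 108.6]
tcp_rot: [3.141, -0.0, 1.422]
ft_force: [-1.9, -0.8, 3.4]
opening: 0.657
grip_force: 1.4
```

```bash
cat >> h.py <<'E'
def chk(n):
    import cv2
    from cell import state
    s=state();print(s['t'],s['eef_pos'],s['opening'],s['ft_force'],s['grip_force'])
    O=np.array([557.6,57])
    c=np.radians(-8.3);R=np.array([[np.cos(c),-np.sin(c)],[np.sin(c),np.cos(c)]])
    print('tcp caddy',(s['eef_pos'][:2]-O)@R+[1.5,2])
    p,_=cloud('side');p2,_=cloud('wrist')
    a=cv2.resize(p[160:280,210:370,::-1],(400,300),interpolation=2);b=cv2.resize(p2[:,:,::-1],(400,300))
    cv2.imwrite(f'pics/{n}.png',np.hstack([a,b]))
E
python3 -c "from h import *;chk('s4')"
```

```text
5.6 [597.69364853  45.45318388 108.58922393] 0.6567658303599961 [-1.88819251 -0.77285414  3.43102076] 1.4012148790061474
tcp caddy [42.84055371 -3.63810555]
```

View pics/s4.png

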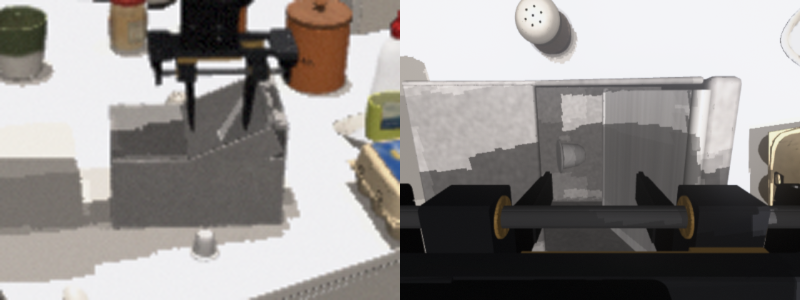

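The ledge is empty, and the capsule shows through the open mouth at (570,155) in the right-hand wrist view. I'll check its height with the depth image.

```bash
python3 -c "
from h import *
p,P=cloud('wrist');Q=P[205:232,228:250].reshape(-1,3);print(np.nanpercentile(Q,[5,50,95],axis=0).round())"
```

```text
[[566.  41.  25.]
 [572.  51.  30.]
 [579.  59.  36.]]
```

{"fn": "arm_command", "kwargs": {"rows": [[[0, -0.06, 0], 0], [[0, -0.06, 0], 0], [[0, -0.06, 0], 0], [[0, -0.06, 0], 0], [[0, -0.06, 0], 0]]}}

```text
t: 6.25
eef_pos: [522.7, 56.7, 108.3]
tcp_rot: [3.141, 0.0, 1.422]
ft_force: [0.4, 0.1, 0.4]
opening: 0.658
grip_force: 0.0
```

{"fn": "arm_command", "kwargs": {"rows": [[[0, -0.02, -0.02], 0], [[0, 0, -0.1], 0], [[0, 0, -0.12], 0], [[0, 0, -0.12], 0], [[0, 0, -0.12], 0]]}}

```text
t: 6.75
eef_pos: [518.6, 57.3, 230.0]
tcp_rot: [3.141, 0.0, 1.422]
ft_force: [0.6, 0.5, -0.7]
opening: 0.66
grip_force: 0.0
```

{"fn": "arm_command", "kwargs": {"rows": [[[0, 0, 0], 0], [[0, 0, 0], 0], [[0, 0, 0], 0], [[0, 0, 0], 0], [[0, 0, 0], 0]]}}

```text
t: 7.25
eef_pos: [518.1, 57.3, 227.6]
tcp_rot: [-3.14, 0.0, 1.422]
ft_force: [0.5, -0.0, -0.2]
opening: 0.658
grip_force: 0.0
```

```bash
python3 -c "from h import *;chk('s5')"
```

```text
7.25 [518.11669596  57.32317219 227.60877086] 0.6581340939011429 [ 0.50283607 -0.01826249 -0.23282612] 0.0
tcp caddy [-37.61639949  -3.37987256]
```

View pics/s5.png

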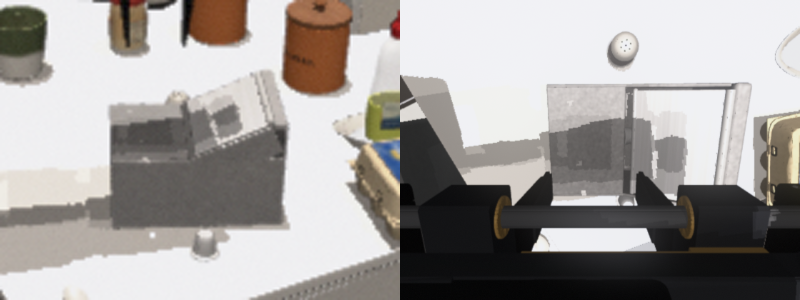

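The flap is shut (right of px 190 in the side view), the ledge is empty, and the bystanders stand where they were.

```bash
python3 -c "
from cell import env
print(env.job_done())"
```

```text
the job is handed in; nothing more can be done
None
```

The capsule dropped to the bottom of the caddy while a finger held the flap open, the flap then closed by itself, and I handed the job in at about 7 s; the judge's result was not shown.

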